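# Open a stud canister and set it on the sloping stand

### The arm

A 6-joint arm with a two-finger parallel gripper is mounted at the origin on the work surface. World frame = base frame: x ahead of the robot, y to its left, z up, the work surface at z = 0. Lengths are in m, angles in rad, forces in N, time in s.
With the tool pointing down it reaches from about 0.375 to 0.9 m from the base axis. Payload 3.1 kg.
Tool frame: the origin (TCP) lies at the very end of the fingers, on their centre line; the grasp point (between the pads) lies 19 mm behind it; z points along the fingers, y is the line along which they close (so a half turn about z gives the same grasp; the last joint's range is limited). The gripper opens to 85 mm and grips with 20 to 120 N. Pads are 22 mm wide; open, the fingers measure 114 mm over their backs; the gripper's body (76 mm by 85 mm) begins 54 mm behind the grasp point. The pads swing forward as they close: fully open they stand 13 mm farther back than shut.
Start: joints at [0.925, 0.527, 1.433, -0, 1.181, -0.178], TCP at [0.281, 0.558, 0.231] pointing down, gripper open.
Joint ranges: [-3.08, 3.08], [-0.75, 2.2], [0.22, 2.44], [-1.43, 4.57], [0, 2.65], [-2.85, 2.85]. Speed limits (rad/s): [2.79, 2.79, 3.14, 3.14, 3.14, 3.14].

### API

Orientations are given as a 3x3 rotation matrix whose columns are the frame's x, y, z axes.
In Python, from workcell import robot, viewer gives the robot as it stands.
- The arm moves only by the tool apply_moves, never from a script. Its argument "deltas" is a list of rows, each a list of 7 numbers: the turn, a rotation vector about the world's x, y, z scaled (see below), then the shift along the world's x, y, z scaled (see below), then the finger opening in mm, from 0 to 85.4. In form: [[wx, wy, wz, dx, dy, dz, jaw], ...]. A call has 1 to 12 rows; each row shifts and turns the commanded pose from where the row before left it; what a row does not reach is not made up. The controller multiplies each number of a shift by 2.5 cm and each number of a turn by 360 degrees. A row lasts 1/10 s, in which the tool goes at most 50 mm and 8.59 degrees, less where a joint would pass 70% of its speed; a pose out of reach is approached as far as the arm can. A call with a number of a shift or a turn outside -1 to 1 is refused whole. A call with a gripper value outside its range is refused whole. The fingers move at their own pace and stop on an object; "newtons" is the grip in N (left out, the last holds). Time passes only in rows, so rows that do not move let the fingers close. It gives the time, the measured TCP pose, the force, the opening and the grip force at its end, in the units of the state.
- robot.observe(): the state, without advancing time (a new reading comes with each control period).
- viewer.capture(name): name is "scene" or "top"; returns the picture (384x512x3 uint8, red, green, blue); there is no depth.
- viewer.camera_model(name): a dict with "camera_matrix" (3x3 intrinsics, pixels), "T" (4x4, takes a point from camera to world coordinates). Camera axes: x right, y down, z forward; pixel columns grow to the right and rows downward; lengths in m; the calibration is good to about 2 mm. A picture is of the moment at which its call begins. camera_model takes no time and is no camera call.
- robot.sign_off(): hands the job in; it is judged then, once.
The state is a dict: "clock": time; "joint_positions": joint angles; "dq": joint speeds; "tau": joint torques, N m; "eef_pos": TCP position; "ee_rot": TCP orientation; "wrist_force": force on the tool from outside, world axes, zero at the start; "moment": the same for the moment, N m; "opening": opening from 0.0 (shut) to 1.0 (fully open); "grasp_force": force on a finger pad.
Only numpy, scipy, OpenCV 4.12 (cv2) and the standard library are available. Lean on these libraries where they do the work, as an engineer would, in place of code of your own. Each camera call takes 0.05 s, during which the arm holds its last target. There are 200 camera calls.

### The job

Get the red canister of brass studs ready for work: first lift its loose lid off and lay the lid, knob up, wholly on the cork pad. Then stand the open canister flat on the sloping plate of the stand, centred from side to side and against the green lip at its low edge, without dropping it or spilling a stud. Leave the blue canister, the dye bottle and the yellow knife where they are.

Things in the scene. Friction and masses are not known exactly. Their poses are not given: they have to be found in the camera images.
- tin: Red open-topped round canister, outside diameter 62, height 60, wall 3, floor 4 thick, about 150 g; starts upright on the bench, closed by the loose lid. Stiff: may be gripped across its outside. Origin: centre of its underside; z up along its axis. Sizes in mm.
- lid: Black round lid, loose on the red canister (no thread), about 50 g. Disc of diameter 68, 5 thick; under it a plug of diameter 50, 4 deep, in the canister's mouth with 3 play all round; on top, central, an upright steel knob of diameter 18, 24 high. Origin: centre of the plug's underside (56 above the canister's origin while on it); z up its axis; disc top at z = 9, knob top at 33. Sizes in mm.
- stud0: Brass stud, a disc of diameter 20, 5 thick, about 12 g, loose inside the red canister; origin: centre of its underside. Sizes in mm.
- stud1: Brass stud like stud0, loose inside the red canister.
- stud2: Brass stud like stud0, loose inside the red canister.
- pad: Square cork pad 130 x 130, 5 thick, fixed on the bench; origin: centre of its underside, x and y along its edges. Sizes in mm.
- stand: Fixed stand: dark steel foot 110 x 90 and post with a light wooden plate 80 wide, 86 long, 8 thick, tilted 20 degrees, its middle 85 above the bench; a straight green lip 10 high, 6 thick runs along the whole low edge, other edges open. Origin: centre of the foot's underside. The plate rises along +x, so the lip is on the -x side, roughly facing the robot; y runs across the plate. Sizes in mm.
- rest (a point): Point on the top face of the stand's plate, where the centre of the canister's underside belongs when the canister touches the lip: midway across the plate, 31 uphill of the lip's inner face. Its x axis points uphill along the plate, y across it, z square out of the plate (tilted 20 degrees from vertical). Sizes in mm.
- blue_tin: Bystander: blue canister of the same size with a blue lid and steel knob (full height 89), to be left alone; origin: centre of its underside. Sizes in mm.
- dye: Bystander: amber dye bottle, diameter 50, height 120, standing; origin: centre of its underside. Sizes in mm.
- knife: Bystander: yellow utility knife, about 155 long, 24 wide, 18 high, lying flat; origin: below the middle of it; x along its length. Sizes in mm.
There are look-alikes about, which are no part of the job. Several things have the shape of the tin; the one meant has the colours described above.

How it is judged:
On the way, in this order (a step that is already met when the one before it is completed fails the run):
1. the lid is off and lies released, knob up, wholly on the cork pad (x of lid in the frame of pad between -0.032 and 0.032 m and y of lid in the frame of pad between -0.032 and 0.032 m and z of lid in the frame of pad between 0.002 and 0.01 m and angle between lid's own z axis and vertical below 0.15 rad and contact force between the fingers and lid below 0.1 N and linear speed of lid below 0.03 m/s), for 0.2 s.
2. the open canister stands released, flat on the sloping plate, centred and against the lip (x of tin in the frame of rest between -0.005 and 0.007 m and y of tin in the frame of rest between -0.014 and 0.014 m and z of tin in the frame of rest between -0.004 and 0.004 m and angle between the z axis of tin and the z axis of rest, either way round below 0.08 rad and contact force between the fingers and tin below 0.1 N and linear speed of tin below 0.03 m/s), for 0.2 s.
At the end, for the whole second after the job is handed in: Lid knob up on the cork pad, centre within 32 mm of the pad's along both edges. Red canister flat on the sloping plate (4 mm, 0.08 rad), within 14 mm of its middle across, at most 7 mm off the lip, three studs inside. Both released and at rest (all of step 1 and all of step 2 and distance between each of stud0, stud1, stud2 and tin below 0.06 m); the robot touches nothing.
It fails at once if a stud spilled out of the canister (distance between any of stud0, stud1, stud2 and tin above 0.075 m).
It fails at once if the canister dropped (moving at over 0.5 m/s while not held) (contact force between the fingers and tin below 0.1 N and linear speed of tin above 0.5 m/s).
It fails at once if a bystander moved by over 30 mm or knocked over (distance of any of blue_tin, dye, knife from where it was at the start of the episode above 0.03 m or angle between any of blue_tin, dye, knife's own z axis and vertical above 0.5 rad).
It also fails if it takes over 48 s, if anything falls off the work surface, if the arm or the gripper's body presses on something with over 40 N, if the wrist force passes 120 N, or if a joint passes its speed limit or range.

## Working session

There is one attempt and no reset: what is moved stays moved. The work goes in short steps, Python scripts to look and compute and a tool call to move; the robot and the scene stay as the last step left them, time stands still between calls to the robot, and variables do not carry over. Pictures are saved under pics/ and viewed, at most 10 in all, crops included, and the job is handed in when it is done.

Besides the shell and the picture viewer there is one more tool, called after "Request:" by a JSON object that holds its "op" and its "data", one argument or row to a line. apply_moves: Moves the arm, as the interface text tells. Shifts and turns lie within -1 to 1; 1 stands for 2.5 cm of shift or 360 degrees of turn. Its arguments: {"type":"object","properties":{"deltas":{"type":"array"},"newtons":{"type":"number"}},"required":["deltas"]}

```bash
mkdir -p pics; python3 - <<'E'
from workcell import robot, viewer
import cv2,numpy as np
for n in("scene","top"):
    im=viewer.capture(n); cv2.imwrite(f"pics/{n}0.png",im[:,:,::-1])
    m=viewer.camera_model(n); print(n,np.round(m["camera_matrix"],1).tolist(),np.round(m["T"],3).tolist())
s=robot.observe(); print(s)
E
```

```text
scene [[395.6, 0.0, 256.0], [0.0, 395.6, 190.6], [0.0, 0.0, 1.0]] [[0.895, 0.36, -0.263, 0.827], [0.446, -0.745, 0.496, -0.439], [-0.018, -0.561, -0.828, 0.842], [0.0, 0.0, 0.0, 1.0]]
top [[446.2, 0.0, 257.5], [0.0, 446.2, 189.8], [0.0, 0.0, 1.0]] [[0.018, -0.984, 0.179, 0.386], [-1.0, -0.019, 0.0, 0.005], [0.003, -0.179, -0.984, 1.203], [0.0, 0.0, 0.0, 1.0]]
{'clock': 0.1, 'joint_positions': array([ 9.25509765e-01,  5.28410178e-01,  1.43379613e+00, -1.07990653e-05,
        1.18141212e+00, -1.78475339e-01]), 'dq': array([-0.00072988, -0.00404951, -0.00245194,  0.00015748, -0.00071965,
        0.00128045]), 'tau': array([-5.02306489e-05, -4.43308532e+01, -1.78584766e+01, -2.41304679e-04,
        3.96385352e-03,  1.26289166e-05]), 'eef_pos': array([0.28083476, 0.55761282, 0.23040178]), 'ee_rot': array([[-8.93009544e-01,  4.50036098e-01, -1.21037034e-03],
       [ 4.50037589e-01,  8.93008135e-01, -1.62445004e-03],
       [ 3.49809403e-04, -1.99536154e-03, -9.99997948e-01]]), 'wrist_force': array([ 0.01321229, -0.54067846,  0.03602215]), 'moment': array([-0.00587937,  0.00194743, -0.00790877]), 'grasp_force': 0.0, 'opening': 0.9990776699576175}
```

View pics/scene0.png

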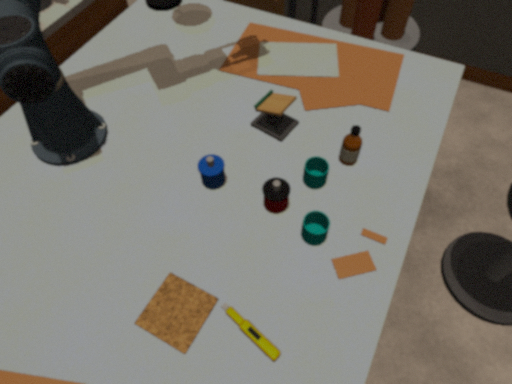

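View pics/top0.png

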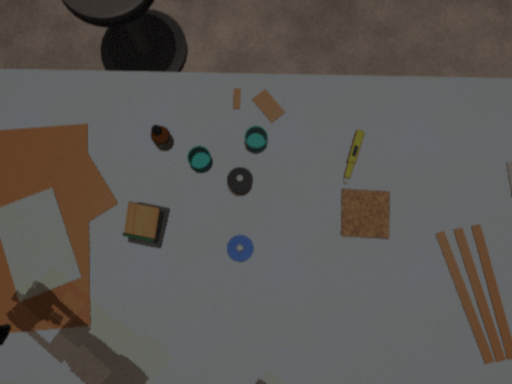

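Scene view: the red can with the black lid is at (276,195). The look-alikes are the blue can at (212,170) and the open teal cans at (316,172) and (315,228). In the top view the same four are at (240,181), (240,248), (200,159) and (256,139). The pad is at (177,312) in the scene view and (365,214) in the top view; the stand is at (275,112) and (142,221). I choose the red body with the black lid, and check it with a crop.

```bash
cat > h.py <<'E'
from workcell import robot, viewer
import cv2,numpy as np
def ray(n,u,v):
    m=viewer.camera_model(n);K=m["camera_matrix"];T=np.array(m["T"])
    return T[:3,3],T[:3,:3]@np.linalg.solve(K,[u,v,1.])
def onz(n,u,v,z):
    o,d=ray(n,u,v); return o+d*(z-o[2])/d[2]
def proj(n,p):
    m=viewer.camera_model(n);T=np.linalg.inv(np.array(m["T"])); c=T[:3,:3]@p+T[:3,3]; q=np.array(m["camera_matrix"])@c; return q[:2]/q[2]
def big(mask,roi):
    x0,y0,x1,y1=roi; M=np.zeros(mask.shape,np.uint8); M[y0:y1,x0:x1]=mask[y0:y1,x0:x1]
    c,_=cv2.findContours(M,cv2.RETR_EXTERNAL,cv2.CHAIN_APPROX_NONE)
    return max(c,key=cv2.contourArea)
E
python3 - <<'E'
from h import *
a=viewer.capture("scene");b=viewer.capture("top")
up=lambda im,x0,y0,w,h,s:cv2.resize(im[y0:y0+h,x0:x0+w],(w*s,h*s),interpolation=cv2.INTER_CUBIC)
c=np.hstack([up(a,245,85,80,140,4),up(b,110,140,80,140,4)]) 
c=np.vstack([c]);cv2.imwrite("pics/crop1.png",c[:,:,::-1])
np.save("a.npy",a);np.save("b.npy",b)
H=cv2.cvtColor(b,cv2.COLOR_RGB2HSV);HA=cv2.cvtColor(a,cv2.COLOR_RGB2HSV)
# lid: dark in top view
k=big(((H[...,2]<75)*255).astype(np.uint8),(220,160,262,202)); e=cv2.minEnclosingCircle(k);M=cv2.moments(k)
print("lid",e,M['m10']/M['m00'],M['m01']/M['m00'],cv2.boundingRect(k))
print(onz("top",M['m10']/M['m00'],M['m01']/M['m00'],.065),onz("top",240,178,.089))
g=H[165:200,225:256,2];print(g[::2,::2])
# pad
k=big(((H[...,1]>110)*255).astype(np.uint8),(330,180,400,245));r=cv2.minAreaRect(k)
print("pad",r,onz("top",*r[0],.005),[onz("top",*p,.005)[:2].round(4).tolist() for p in cv2.boxPoints(r)])
k=big(((HA[...,1]>110)*255).astype(np.uint8),(120,260,222,360));r=cv2.minAreaRect(k)
print("pad scene",onz("scene",*r[0],.005))
E
```

```text
lid ((239.5, 181.10714721679688), 14.327045440673828) 239.60344315820714 180.9299495399228 (227, 167, 26, 29)
[0.6155353  0.05239713 0.065     ] [0.61833145 0.05058328 0.089     ]
[[104  99 102 103 102 100 102 104 104 102 100 100 103 102 103 101]
 [105 102 101 102  99  86  73  70  68  77  91 100  98 102 102 101]
 [103 102  99  91  54  36  33  34  34  37  46  71  97 100 102 103]
 [103 103  91  47  35  31  32  29  32  34  37  37  67 101 100 101]
 [104  99  57  31  31  33  31  38  35  34  34  33  37  78 104 102]
 [105  82  35  32  36  35  62  82  78  37  35  32  32  50  98 101]
 [104  62  34  31  33  38  90 100  97  49  34  32  32  41  96 104]
 [ 99  56  32  34  37  35  84 100  89  43  32  38  34  37  94 101]
 [103  57  30  35  34  31  41  62  46  33  36  34  32  38  90 104]
 [103  62  33  34  32  35  34  34  31  33  35  33  37  43  94 102]
 [102  76  37  30  35  34  34  37  34  34  37  34  35  55  98 101]
 [103  96  55  36  35  31  31  37  35  30  33  34  34  63 101 102]
 [104  99  76  43  36  31  34  32  39  34  37  30  40  88 101 100]
 [102 101  91  64  40  31  33  33  33  31  33  36  65 101 100 102]
 [104 104 100  89  68  44  31  34  33  33  43  68  99 102 101 101]
 [101 103 104 102  93  80  69  63  62  69  90 100 106 103 102 102]
 [104 103 101 103 103 100 100 100 101 101 101 104 103 103 103 102]
 [102 103 102 104 100 103 103 102 101 102 101 104 102 100 102 101]]
pad ((364.5997009277344, 213.40771484375), (46.58095169067383, 45.735416412353516), 2.2025980949401855) [ 0.54444949 -0.28530194  0.005     ] [[0.484, -0.2191], [0.6086, -0.2257], [0.606, -0.3527], [0.4815, -0.3437]]
pad scene [ 0.54592751 -0.28829536  0.005     ]
```

View pics/crop1.png

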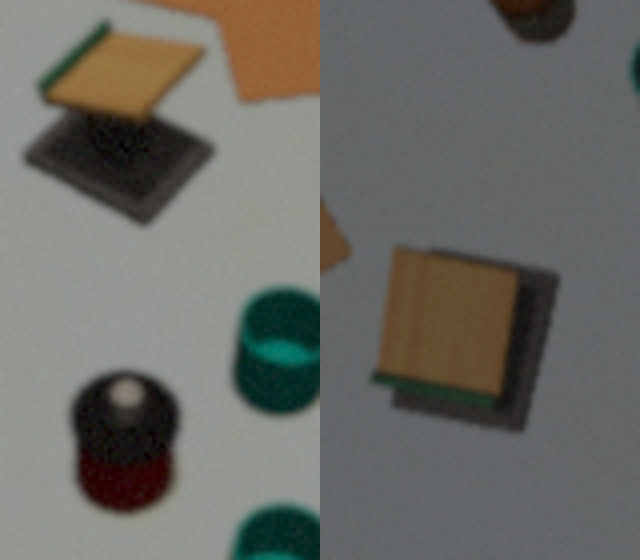

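The crop confirms it: a red body under a black lid with a steel knob, at about (276,184) in the scene view. Now I measure the stand, and triangulate the knob.

```bash
python3 - <<'E'
from h import *
a=np.load("a.npy");b=np.load("b.npy")
def tri(ua,ub):
    (o1,d1),(o2,d2)=ray("scene",*ua),ray("top",*ub)
    s=np.linalg.lstsq(np.c_[d1,-d2],o2-o1,rcond=None)[0]; p,q=o1+d1*s[0],o2+d2*s[1]
    return ((p+q)/2).round(4),round(np.linalg.norm(p-q)*1e3,1)
def quad(im,roi,n):
    H=cv2.cvtColor(im,cv2.COLOR_RGB2HSV)
    w=big(cv2.inRange(H,(8,90,60),(25,255,255)),roi); g=big(cv2.inRange(H,(40,70,20),(95,255,255)),roi)
    h=cv2.convexHull(w);q=cv2.approxPolyN(h,4)[0] if hasattr(cv2,'approxPolyN') else None
    r=cv2.boxPoints(cv2.minAreaRect(g)); print(n,"wood",cv2.contourArea(w),np.array(q).tolist(),"green",r.round(1).tolist())
    f=big(cv2.inRange(H,(0,0,0),(180,255,85)),roi)
    return q,r
quad(a,(245,85,302,140),"scene"); quad(b,(118,190,172,250),"top")
# knob: bright pixels inside lid
def knob(im,roi,t):
    x0,y0,x1,y1=roi;g=im[y0:y1,x0:x1].max(2).astype(float);w=np.clip(g-t,0,None);yy,xx=np.mgrid[y0:y1,x0:x1]
    return (xx*w).sum()/w.sum(),(yy*w).sum()/w.sum()
ka=knob(a,(270,179,283,190),60);kb=knob(b,(234,172,246,186),50)
print(ka,kb,tri(ka,kb),onz("scene",*ka,.086),onz("top",*kb,.086))
H=cv2.cvtColor(a,cv2.COLOR_RGB2HSV)
k=big((((H[...,2]<70)|(H[...,0]<6))*255).astype(np.uint8),(255,170,297,216));print(cv2.boundingRect(k))
# foot in top view at z=12?
f=big(((cv2.cvtColor(b,cv2.COLOR_RGB2GRAY)<78)*255).astype(np.uint8),(118,190,175,256));print("foot",cv2.minAreaRect(f))
E
```

```text
scene wood 484.0 [[296, 97], [280, 115], [254, 110], [271, 93]] green [[255.5, 105.5], [269.5, 91.5], [270.5, 92.5], [256.5, 106.5]]
top wood 926.0 [[159, 207], [154, 238], [124, 232], [128, 201]] green [[123.5999984741211, 235.89999389648438], [124.0999984741211, 233.3000030517578], [153.3000030517578, 238.60000610351562], [152.8000030517578, 241.1999969482422]]
(np.float64(276.27587646076796), np.float64(182.7696160267112)) (np.float64(239.24813153961136), np.float64(177.46711509715993)) (array([0.62  , 0.0528, 0.0885]), np.float64(0.7)) [0.6195873  0.05466462 0.086     ] [0.62031124 0.05266224 0.086     ]
(263, 176, 27, 37)
foot ((145.61538696289062, 223.92308044433594), (41.184391021728516, 41.576622009277344), 11.309932708740234)
```

```bash
python3 - <<'E'
from h import *
def tri(ua,ub):
    (o1,d1),(o2,d2)=ray("scene",*ua),ray("top",*ub)
    s=np.linalg.lstsq(np.c_[d1,-d2],o2-o1,rcond=None)[0]; p,q=o1+d1*s[0],o2+d2*s[1]
    return ((p+q)/2).round(4),round(np.linalg.norm(p-q)*1e3,1)
print("high+y",tri((296.5,97),(128.3,201.5))); print("high-y",tri((282,112.3),(159.7,207.3)))
b=np.load("b.npy");H=cv2.cvtColor(b,cv2.COLOR_RGB2HSV)
w=cv2.inRange(H,(8,90,60),(25,255,255));k=big(w,(118,190,172,250));r=cv2.minAreaRect(k);M=cv2.moments(k);print(r)
k2=big((w|cv2.inRange(H,(40,70,20),(95,255,255))),(118,190,172,250));M2=cv2.moments(k2);print(cv2.minAreaRect(k2))
for zc in(.085,.089):
  q=cv2.approxPolyN(cv2.convexHull(k),4)[0].astype(float)+0.0
  hi=[onz("top",*p,zc+.0147) for p in((159.3,207.2),(128.1,201.3))]
  lo=[onz("top",*p,zc-.0147+.002) for p in((154.3,238.3),(124.2,232.3))]
  d=hi[1]-hi[0];e=lo[1]-lo[0];m=sum(hi)/2;l=sum(lo)/2
  print(zc,"hi mid",m,"w",np.linalg.norm(d),"yaw",np.degrees(np.arctan2(-d[0],d[1])),"lo mid",l,np.linalg.norm(e),np.degrees(np.arctan2(-e[0],e[1])),"along",m-l,np.degrees(np.arctan2(*(m-l)[[1,0]])))
f=[onz("top",*p,0.012) for p in cv2.boxPoints(((145.6,223.9),(41.2,41.6),11.3))];print(np.round(f,3).tolist())
from scipy.spatial.transform import Rotation as R
E
```

```text
high+y (array([0.5519, 0.329 , 0.0966]), np.float64(1.4))
high-y (array([0.5406, 0.2501, 0.1036]), np.float64(8.4))
((141.43063354492188, 219.95086669921875), (31.399810791015625, 32.464210510253906), 8.746161460876465)
((141.2052001953125, 221.4161834716797), (31.399810791015625, 35.429325103759766), 8.746161460876465)
0.085 hi mid [0.5446766 0.2887766 0.0997   ] w 0.07987905935030147 yaw -9.66292396698991 lo mid [0.46923306 0.30199377 0.0723    ] 0.0781626778933326 -10.096780313152854 along [ 0.07544354 -0.01321717  0.0274    ] -9.936964389824597
0.089 hi mid [0.54410182 0.28774795 0.1037    ] w 0.0795893753934035 yaw -9.66292396698991 lo mid [0.46893917 0.30094328 0.0763    ] 0.07788608938922027 -10.096780313152848 along [ 0.07516264 -0.01319533  0.0274    ] -9.957209394240927
[[0.46, 0.364, 0.012], [0.57, 0.35, 0.012], [0.55, 0.24, 0.012], [0.44, 0.256, 0.012]]
```

Request:
{"op": "apply_moves", "data": {
  "deltas": [
    [0, 0, 0, 0, -1, 0, 60],
    [0, 0, 0.02, 1, -1, 0, 60],
    [0, 0, 0.02, 1, -1.5, 0, 60]
  ],
  "newtons": 40
}}

```text
refused, shift out of range in row 3
```

Request:
{"op": "apply_moves", "data": {
  "deltas": [
    [0, 0, 0.016, 0.65, -0.96, 0, 60],
    [0, 0, 0.016, 0.65, -0.96, 0, 60],
    [0, 0, 0.015, 0.65, -0.96, 0, 60],
    [0, 0, 0, 0.65, -0.96, 0, 60],
    [0, 0, 0, 0.65, -0.96, 0, 60],
    [0, 0, 0, 0.65, -0.96, 0, 60],
    [0, 0, 0, 0.65, -0.96, 0, 60],
    [0, 0, 0, 0.65, -0.96, 0, 60],
    [0, 0, 0, 0.65, -0.96, 0, 60],
    [0, 0, 0, 0.65, -0.96, 0, 60],
    [0, 0, 0, 0.65, -0.96, 0, 60],
    [0, 0, 0, 0.65, -0.96, 0, 60]
  ],
  "newtons": 40
}}

```text
clock: 1.4
eef_pos: [0.4767, 0.2691, 0.2312]
ee_rot: [[-0.985, 0.171, -0.0], [0.171, 0.985, -0.0], [0.0, -0.0, -1.0]]
wrist_force: [0.5, 0.4, 0.0]
opening: 0.699
grasp_force: 0.0
```

Request:
{"op": "apply_moves", "data": {
  "deltas": [
    [0, 0, 0, 0.63, -0.96, 0, 60],
    [0, 0, 0, 0.63, -0.96, 0, 60],
    [0, 0, 0, 0.63, -0.96, 0, 60],
    [0, 0, 0, 0.63, -0.96, 0, 50],
    [0, 0, 0, 0.63, -0.96, 0, 50],
    [0, 0, 0, 0.63, -0.96, 0, 50],
    [0, 0, 0, 0.63, -0.96, 0, 50],
    [0, 0, 0, 0.63, -0.96, 0, 50],
    [0, 0, 0, 0.63, -0.96, 0, 50],
    [0, 0, 0, 0, 0, -1, 50],
    [0, 0, 0, 0, 0, -1, 50],
    [0, 0, 0, 0, 0, 0, 50]
  ]
}}

```text
clock: 2.6
eef_pos: [0.6151, 0.0539, 0.1776]
ee_rot: [[-0.985, 0.171, -0.009], [0.171, 0.985, 0.001], [0.009, -0.001, -1.0]]
wrist_force: [-0.6, 0.1, -0.3]
opening: 0.582
grasp_force: 0.0
```

Request:
{"op": "apply_moves", "data": {
  "deltas": [
    [0, 0, 0, 0, 0, -0.9, 50],
    [0, 0, 0, 0, 0, -0.9, 50],
    [0, 0, 0, 0, 0, -0.8, 50],
    [0, 0, 0, 0, 0, -0.8, 50],
    [0, 0, 0, 0, 0, -0.5, 50],
    [0, 0, 0, 0, 0, 0, 50],
    [0, 0, 0, 0, 0, 0, 50]
  ]
}}

```text
clock: 3.3
eef_pos: [0.6186, 0.0542, 0.0846]
ee_rot: [[-0.985, 0.17, 0.001], [0.17, 0.985, -0.0], [-0.001, 0.0, -1.0]]
wrist_force: [0.5, -0.9, -0.5]
opening: 0.59
grasp_force: 0.0
```

Request:
{"op": "apply_moves", "data": {
  "deltas": [
    [0, 0, 0, 0, 0, -0.4, 50],
    [0, 0, 0, 0, 0, -0.2, 50],
    [0, 0, 0, 0, 0, 0, 50],
    [0, 0, 0, 0, 0, 0, 0],
    [0, 0, 0, 0, 0, 0, 0],
    [0, 0, 0, 0, 0, 0, 0],
    [0, 0, 0, 0, 0, 0, 0],
    [0, 0, 0, 0, 0, 0, 0]
  ],
  "newtons": 40
}}

```text
clock: 4.1
eef_pos: [0.6183, 0.0541, 0.0692]
ee_rot: [[-0.985, 0.171, 0.001], [0.171, 0.985, -0.0], [-0.001, 0.0, -1.0]]
wrist_force: [-1.0, 0.9, 2.5]
opening: 0.195
grasp_force: 39.1
```

Request:
{"op": "apply_moves", "data": {
  "deltas": [
    [0, 0, 0, 0, 0, 0.3, 0],
    [0, 0, 0, 0, 0, 0.4, 0],
    [0, 0, 0, 0, 0, 0.6, 0],
    [0, 0, 0, 0, 0, 0.9, 0],
    [0, 0, 0, 0, 0, 0.9, 0],
    [0, 0, 0, 0, 0, 0.9, 0],
    [0, 0, 0, 0, 0, 0, 0],
    [0, 0, 0, 0, 0, 0, 0]
  ]
}}

```text
clock: 4.9
eef_pos: [0.6182, 0.0541, 0.1699]
ee_rot: [[-0.985, 0.171, 0.002], [0.171, 0.985, -0.0], [-0.002, 0.0, -1.0]]
wrist_force: [-0.4, 0.0, -0.9]
opening: 0.191
grasp_force: 39.0
```

```bash
python3 - <<'E'
from h import *
a=viewer.capture("scene");b=viewer.capture("top")
up=lambda im,x0,y0,w,h,s:cv2.resize(im[y0:y0+h,x0:x0+w],(w*s,h*s),interpolation=cv2.INTER_CUBIC)
cv2.imwrite("pics/lift.png",np.hstack([up(a,230,120,100,120,4),up(b,190,120,90,120,4)])[:,:,::-1])
E
```

```text
(no output)
```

View pics/lift.png

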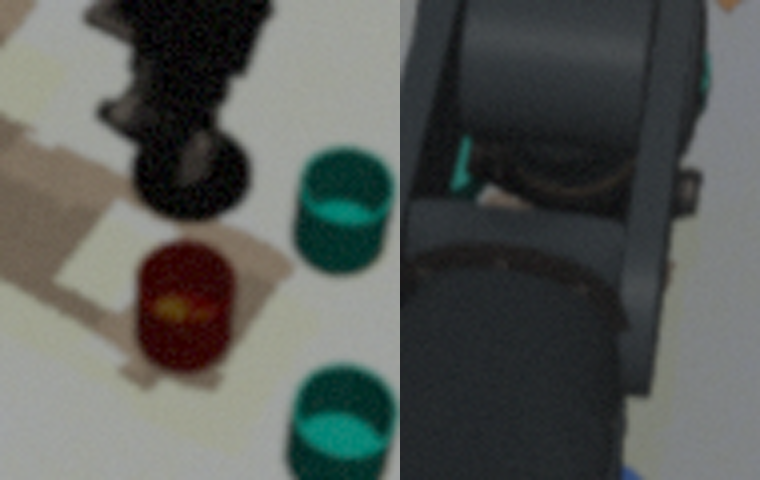

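The lid hangs level in the gripper, and the open red can, with brass inside, stands at scene (276,196). Next, over to the pad.

Request:
{"op": "apply_moves", "data": {
  "deltas": [
    [0, 0, 0, -0.2, -0.9, 0, 0],
    [0, 0, 0, -0.21, -0.97, 0, 0],
    [0, 0, 0, -0.21, -0.97, 0, 0],
    [0, 0, 0, -0.21, -0.97, 0, 0],
    [0, 0, 0, -0.21, -0.97, 0, 0],
    [0, 0, 0, -0.21, -0.97, 0, 0],
    [0, 0, 0, -0.21, -0.97, 0, 0],
    [0, 0, 0, -0.21, -0.97, 0, 0],
    [0, 0, 0, -0.21, -0.97, 0, 0],
    [0, 0, 0, -0.21, -0.97, 0, 0],
    [0, 0, 0, -0.21, -0.97, 0, 0],
    [0, 0, 0, -0.21, -0.97, 0, 0]
  ]
}}

```text
clock: 6.2
eef_pos: [0.5541, -0.2356, 0.1672]
ee_rot: [[-0.985, 0.171, -0.003], [0.171, 0.985, 0.002], [0.003, 0.001, -1.0]]
wrist_force: [0.6, -0.7, -1.2]
opening: 0.189
grasp_force: 39.1
```

Request:
{"op": "apply_moves", "data": {
  "deltas": [
    [0, 0, 0, -0.2, -0.9, 0, 0],
    [0, 0, 0, -0.2, -0.9, 0, 0],
    [0, 0, 0, 0, 0, -0.6, 0],
    [0, 0, 0, 0, 0, -1, 0],
    [0, 0, 0, 0, 0, -1, 0],
    [0, 0, 0, 0, 0, -1, 0],
    [0, 0, 0, 0, 0, -1, 0],
    [0, 0, 0, 0, 0, -0.5, 0],
    [0, 0, 0, 0, 0, 0, 0],
    [0, 0, 0, 0, 0, 0, 0],
    [0, 0, 0, 0, 0, 0, 0]
  ]
}}

```text
clock: 7.3
eef_pos: [0.546, -0.2807, 0.0425]
ee_rot: [[-0.985, 0.171, 0.002], [0.171, 0.985, -0.001], [-0.002, -0.001, -1.0]]
wrist_force: [-1.3, 0.1, 0.2]
opening: 0.192
grasp_force: 39.1
```

Request:
{"op": "apply_moves", "data": {
  "deltas": [
    [0, 0, 0, 0, -0.2, -0.4, 0],
    [0, 0, 0, 0, 0, -0.3, 0],
    [0, 0, 0, 0, 0, -0.2, 0],
    [0, 0, 0, 0, 0, 0, 0],
    [0, 0, 0, 0, 0, 0, 0]
  ]
}}

```text
clock: 7.8
eef_pos: [0.545, -0.285, 0.0185]
ee_rot: [[-0.985, 0.171, -0.0], [0.171, 0.985, 0.0], [0.001, 0.0, -1.0]]
wrist_force: [0.3, -0.4, -1.0]
opening: 0.191
grasp_force: 39.3
```

Request:
{"op": "apply_moves", "data": {
  "deltas": [
    [0, 0, 0, 0, 0, -0.06, 0],
    [0, 0, 0, 0, 0, -0.04, 0],
    [0, 0, 0, 0, 0, 0, 0]
  ]
}}

```text
clock: 8.1
eef_pos: [0.5452, -0.285, 0.0181]
ee_rot: [[-0.985, 0.17, 0.0], [0.17, 0.985, -0.0], [-0.0, -0.0, -1.0]]
wrist_force: [-2.0, 1.2, 10.5]
opening: 0.19
grasp_force: 40.3
```

Request:
{"op": "apply_moves", "data": {
  "deltas": [
    [0, 0, 0, 0, 0, 0.04, 0],
    [0, 0, 0, 0, 0, 0, 45],
    [0, 0, 0, 0, 0, 0, 45],
    [0, 0, 0, 0, 0, 0, 45],
    [0, 0, 0, 0, 0, 0.4, 45],
    [0, 0, 0, 0, 0, 0.8, 45],
    [0, 0, 0, 0, 0, 1, 45],
    [0, 0, 0, 0, 0, 1, 45],
    [0, 0, 0, 0, 0, 1, 85],
    [0, 0, 0, 0, 0, 1, 85],
    [0, 0, 0, 0.2, 0.9, 0, 85],
    [0, 0, 0, 0.2, 0.97, 0, 85]
  ]
}}

```text
clock: 9.3
eef_pos: [0.556, -0.2392, 0.1493]
ee_rot: [[-0.985, 0.173, 0.003], [0.173, 0.985, -0.002], [-0.003, -0.001, -1.0]]
wrist_force: [-0.7, 0.2, -0.2]
opening: 0.995
grasp_force: 0.0
```

```bash
python3 - <<'E'
from h import *
a=viewer.capture("scene");b=viewer.capture("top")
up=lambda im,x0,y0,w,h,s:cv2.resize(im[y0:y0+h,x0:x0+w],(w*s,h*s),interpolation=cv2.INTER_CUBIC)
cv2.imwrite("pics/lid.png",np.hstack([up(a,120,250,100,120,4),up(a,230,140,90,120,4)])[:,:,::-1])
H=cv2.cvtColor(a,cv2.COLOR_RGB2HSV)
k=big(cv2.inRange(H,(0,120,25),(6,255,255))|cv2.inRange(H,(174,120,25),(180,255,255)),(250,165,305,225));x,y,w,h=cv2.boundingRect(k);print("red",x,y,w,h,cv2.minEnclosingCircle(k))
# predicted bounding box for tin at estimate
for c in((.619,.053),(.618,.054)):
  P=np.array([proj("scene",np.array([c[0]+.031*np.cos(t),c[1]+.031*np.sin(t),z])) for t in np.linspace(0,6.28,60) for z in(0,.06)]);print(c,P.min(0),P.max(0))
print(robot.observe()["clock"])
E
```

```text
red 265 181 23 31 ((275.5, 196.0), 15.403021812438965)
(0.619, 0.053) [262.53475013 178.9597166 ] [288.47844651 213.48004769]
(0.618, 0.054) [262.34181133 178.51551735] [288.26442727 213.01583002]
9.4
```

View pics/lid.png

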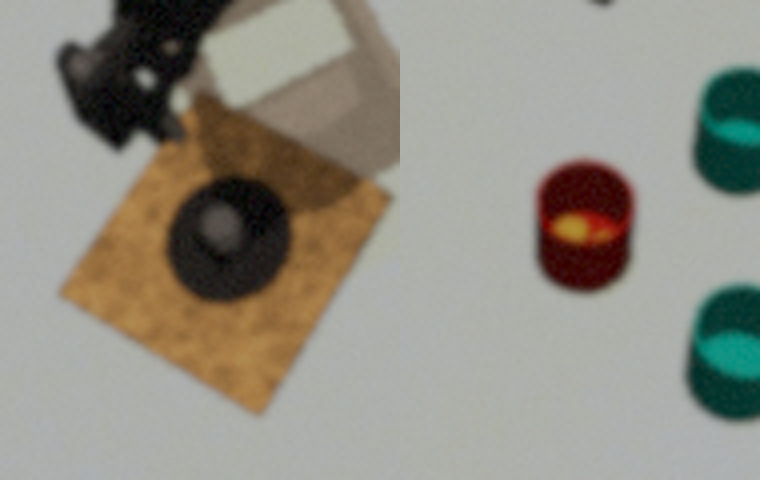

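The lid lies knob up in the middle of the pad, scene (177,310). The open tin at (276,196) hasn't moved.

Request:
{"op": "apply_moves", "data": {
  "deltas": [
    [0, 0, 0, 0.21, 0.97, 0, 85],
    [0, 0, 0, 0.21, 0.97, 0, 85],
    [0, 0, 0, 0.21, 0.97, 0, 85],
    [0, 0, 0, 0.21, 0.97, 0, 85],
    [0, 0, 0, 0.21, 0.97, 0, 85],
    [0, 0, 0, 0.21, 0.97, 0, 85],
    [0, 0, 0, 0.21, 0.97, 0, 85],
    [0, 0, 0, 0.21, 0.97, 0, 85],
    [0, 0, 0, 0.21, 0.97, 0, 85],
    [0, 0, 0, 0.21, 0.97, 0, 85],
    [0, 0, 0, 0.21, 0.97, 0, 85],
    [0, 0, 0, 0.21, 0.97, 0, 85]
  ]
}}

```text
clock: 10.6
eef_pos: [0.6187, 0.0529, 0.1476]
ee_rot: [[-0.985, 0.171, 0.0], [0.171, 0.985, -0.0], [-0.0, -0.0, -1.0]]
wrist_force: [-0.5, -1.2, 0.2]
opening: 0.999
grasp_force: 0.0
```

Request:
{"op": "apply_moves", "data": {
  "deltas": [
    [0, 0, 0, 0, 0, -0.5, 85],
    [0, 0, 0, 0, 0, -0.9, 85],
    [0, 0, 0, 0, 0, 0, 85],
    [0, 0, 0, 0, 0, 0, 85]
  ]
}}

```text
clock: 11.0
eef_pos: [0.6178, 0.0517, 0.1118]
ee_rot: [[-0.985, 0.171, -0.002], [0.171, 0.985, -0.0], [0.002, -0.0, -1.0]]
wrist_force: [-0.5, -0.3, 0.0]
opening: 1.0
grasp_force: 0.0
```

Request:
{"op": "apply_moves", "data": {
  "deltas": [
    [0, 0, 0, 0.04, 0.04, -0.8, 85],
    [0, 0, 0, 0, 0, -0.8, 85],
    [0, 0, 0, 0, 0, -0.8, 85],
    [0, 0, 0, 0, 0, -0.8, 85],
    [0, 0, 0, 0, 0, -0.48, 85],
    [0, 0, 0, 0, 0, 0, 85],
    [0, 0, 0, 0, 0, 0, 85]
  ]
}}

```text
clock: 11.7
eef_pos: [0.6199, 0.0532, 0.021]
ee_rot: [[-0.985, 0.171, 0.001], [0.171, 0.985, -0.0], [-0.001, 0.0, -1.0]]
wrist_force: [0.2, -0.1, 0.5]
opening: 0.995
grasp_force: 0.0
```

Request:
{"op": "apply_moves", "data": {
  "deltas": [
    [0, 0, 0, 0, 0, 0, 70],
    [0, 0, 0, 0, 0, 0, 66],
    [0, 0, 0, 0, 0, 0, 62],
    [0, 0, 0, 0, 0, 0, 58],
    [0, 0, 0, 0, 0, 0, 50],
    [0, 0, 0, 0, 0, 0, 40],
    [0, 0, 0, 0, 0, 0, 40],
    [0, 0, 0, 0, 0, 0, 40]
  ],
  "newtons": 40
}}

```text
clock: 12.5
eef_pos: [0.6199, 0.0535, 0.0218]
ee_rot: [[-0.985, 0.17, 0.002], [0.17, 0.985, -0.001], [-0.002, -0.0, -1.0]]
wrist_force: [-1.4, -0.7, 5.2]
opening: 0.721
grasp_force: 42.7
```

Request:
{"op": "apply_moves", "data": {
  "deltas": [
    [0, 0, 0, 0, 0, 0.2, 40],
    [0, 0, 0, 0, 0, 0.4, 40],
    [0, 0, 0, 0, 0, 0.6, 40],
    [0, 0, 0, 0, 0, 0.8, 40],
    [0, 0, 0, 0, 0, 0.9, 40],
    [0, 0, 0, 0, 0, 1, 40],
    [0, 0, 0, 0, 0, 1, 40],
    [0, 0, 0, 0, 0, 1, 40],
    [0, 0, 0, 0, 0, 0.6, 40],
    [0, 0, 0, 0, 0, 0.3, 40]
  ]
}}

```text
clock: 13.5
eef_pos: [0.6201, 0.0537, 0.1933]
ee_rot: [[-0.985, 0.171, 0.004], [0.171, 0.985, -0.0], [-0.004, 0.0, -1.0]]
wrist_force: [1.0, 0.5, -2.9]
opening: 0.719
grasp_force: 44.0
```

```bash
cat > tin.py <<'E'
from h import *
s=robot.observe();t=s["eef_pos"];R=s["ee_rot"];print(s["clock"],t.round(4),s["opening"],s["grasp_force"])
a=viewer.capture("scene");H=cv2.cvtColor(a,cv2.COLOR_RGB2HSV)
n=-R[:,2];o=t-.0215*n
def box(o):
    P=np.array([proj("scene",o+.031*(np.cos(q)*R[:,0]+np.sin(q)*R[:,1])+z*n) for q in np.linspace(0,6.28,60) for z in(0,.06)]);return P.min(0),P.max(0)
lo,hi=box(o);c=(lo+hi)/2
x0,y0=(lo-12).astype(int);x1,y1=(hi+12).astype(int)
k=big(cv2.inRange(H,(0,120,25),(6,255,255))|cv2.inRange(H,(174,120,25),(180,255,255)),(x0,y0,x1,y1));print("pred",lo.round(1),hi.round(1),"seen",cv2.boundingRect(k))
up=cv2.resize(a[max(y0-30,0):y1+30,x0-30:x1+30],None,fx=4,fy=4,interpolation=cv2.INTER_CUBIC);import sys;cv2.imwrite("pics/"+sys.argv[1]+".png",up[:,:,::-1][:600,:800])
E
python3 tin.py t1
```

```text
13.5 [0.6201 0.0537 0.1933] 0.7194846491925195 43.9729318767786
pred [262.7 130.5] [293.3 171.7] seen (267, 131, 25, 40)
```

View pics/t1.png

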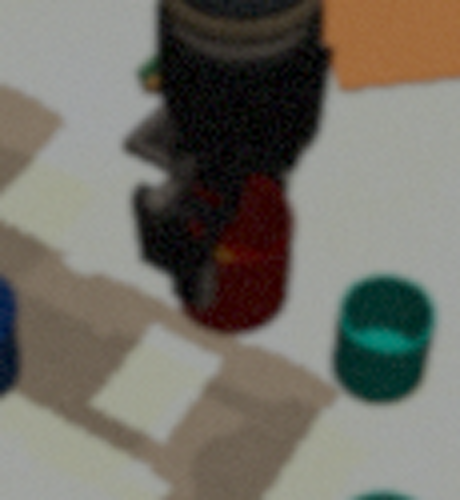

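The tin is held upright with the studs inside (scene ~(278,150)), and its outline matches the prediction. Next I carry it to the stand, tilting on the way.

Request:
{"op": "apply_moves", "data": {
  "deltas": [
    [0, 0, 0, -0.2, 0.34, 0, 40],
    [0, 0, 0, -0.4, 0.68, 0, 40],
    [-0.0006, -0.0034, 0, -0.53, 0.9, 0, 40],
    [-0.0012, -0.0068, 0, -0.53, 0.9, 0, 40],
    [-0.0012, -0.0068, 0, -0.53, 0.9, 0, 40],
    [-0.0012, -0.0068, 0, -0.53, 0.9, 0, 40],
    [-0.0012, -0.0068, 0, -0.53, 0.9, 0, 40],
    [-0.0012, -0.0068, 0, -0.53, 0.9, 0, 40],
    [-0.0012, -0.0068, 0, -0.53, 0.9, 0, 40],
    [-0.0012, -0.0068, 0, -0.53, 0.9, 0, 40],
    [-0.0008, -0.0044, 0, -0.53, 0.9, 0, 40],
    [0, 0, 0, -0.4, 0.64, 0, 40]
  ]
}}

```text
clock: 14.75
eef_pos: [0.4701, 0.299, 0.1884]
ee_rot: [[-0.927, 0.169, 0.336], [0.157, 0.986, -0.061], [-0.342, -0.004, -0.94]]
wrist_force: [0.1, -0.1, -2.3]
opening: 0.716
grasp_force: 44.0
```

Request:
{"op": "apply_moves", "data": {
  "deltas": [
    [0, 0, 0, 0, 0, 0, 40],
    [0, 0, 0, 0, 0, 0, 40],
    [0, 0, 0, 0, 0, 0, 40]
  ]
}}

```text
clock: 15.05
eef_pos: [0.4745, 0.2973, 0.1898]
ee_rot: [[-0.925, 0.171, 0.34], [0.16, 0.985, -0.061], [-0.345, -0.002, -0.939]]
wrist_force: [-0.1, 0.2, -2.5]
opening: 0.713
grasp_force: 44.1
```

Request:
{"op": "apply_moves", "data": {
  "deltas": [
    [0, 0, 0, 0.05, 0.11, -0.5, 40],
    [0, 0, 0, 0, 0, -0.6, 40],
    [0, 0, 0, 0, 0, -0.37, 40],
    [0, 0, 0, 0, 0, 0, 40],
    [0, 0, 0, 0, 0, 0, 40]
  ]
}}

```text
clock: 15.55
eef_pos: [0.4764, 0.3, 0.1531]
ee_rot: [[-0.925, 0.172, 0.34], [0.16, 0.985, -0.061], [-0.346, -0.002, -0.938]]
wrist_force: [1.0, 0.2, -1.8]
opening: 0.715
grasp_force: 44.1
```

```bash
python3 tin.py t2; python3 -c "
from h import *
b=viewer.capture('top');cv2.imwrite('pics/t2b.png',cv2.resize(b[180:270,90:200],None,fx=5,fy=5,interpolation=cv2.INTER_CUBIC)[:,:,::-1])
a=cv2.imread('pics/t2.png');c=cv2.imread('pics/t2b.png');h=min(len(a),len(c));d=np.hstack([a[:h,:400],c[:h,:400]]);cv2.imwrite('pics/t2c.png',d)"
```

```text
15.55 [0.4764 0.3    0.1531] 0.7152306133145448 44.055514354258776
pred [250.7  59.2] [280.2  92.9] seen (256, 59, 24, 33)
```

View pics/t2c.png

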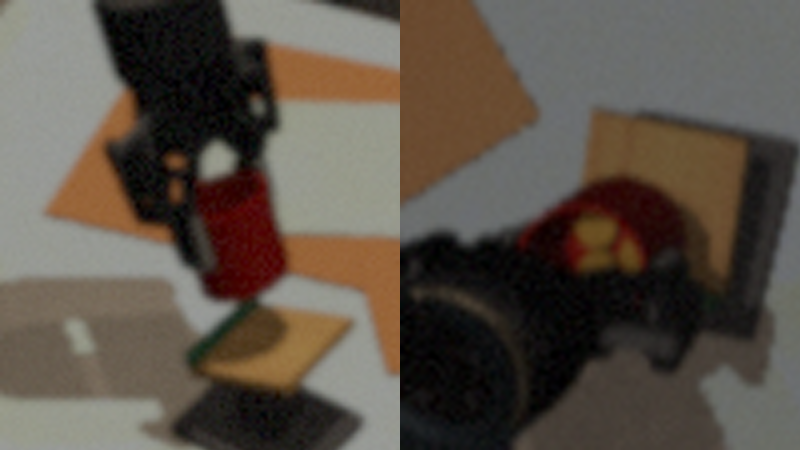

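The tin is tilted to match the plate, three studs are visible, and its shadow falls on the plate. I descend along the plate normal.

Request:
{"op": "apply_moves", "data": {
  "deltas": [
    [0, 0, 0, 0.15, -0.025, -0.4, 40],
    [0, 0, 0, 0.15, -0.025, -0.4, 40],
    [0, 0, 0, 0.12, -0.02, -0.35, 40],
    [0, 0, 0, 0.09, -0.02, -0.25, 40],
    [0, 0, 0, 0.035, -0.01, -0.1, 40],
    [0, 0, 0, 0, 0, 0, 40],
    [0, 0, 0, 0, 0, 0, 40]
  ]
}}

```text
clock: 16.35
eef_pos: [0.4899, 0.2979, 0.1161]
ee_rot: [[-0.924, 0.171, 0.341], [0.16, 0.985, -0.06], [-0.346, -0.001, -0.938]]
wrist_force: [0.3, -0.4, -2.6]
opening: 0.717
grasp_force: 44.1
```

```bash
python3 - <<'E'
from h import *
s=robot.observe();t=s["eef_pos"];R=s["ee_rot"];P=np.array([.498,.2963,.085]);u=np.array([.926,-.161,.342]);y=np.array([.171,.985,0]);n=np.cross(u,y)
d=t+.0215*R[:,2]-P;print("rel rest mm",1e3*d@u,1e3*d@y,1e3*d@n,s["wrist_force"])
E
python3 tin.py t3
```

```text
rel rest mm 2.9638672450793773 0.1630245332570639 10.514912645178104 [ 0.32485764 -0.39175704 -2.6014101 ]
16.35 [0.4899 0.2979 0.1161] 0.7169161980722637 44.08048404380679
pred [255.3  72.8] [284.  105.5] seen (261, 72, 22, 33)
```

View pics/t3.png

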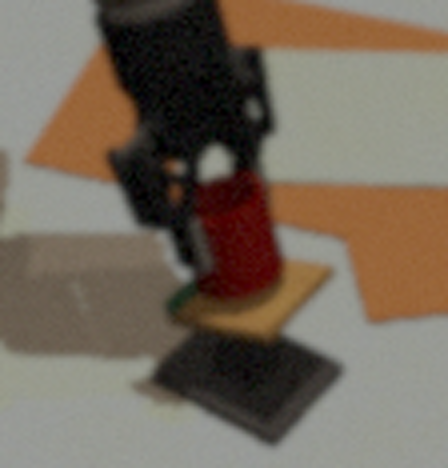

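The tin hovers just above the plate, inside the lip, with its base at scene ~(271,104). I feel for contact in small steps.

Request:
{"op": "apply_moves", "data": {
  "deltas": [
    [0, 0, 0, 0.02, 0, -0.1, 40],
    [0, 0, 0, 0.02, 0, -0.08, 40],
    [0, 0, 0, 0, 0, 0, 40],
    [0, 0, 0, 0, 0, 0, 40]
  ]
}}

```text
clock: 16.8
eef_pos: [0.4908, 0.2979, 0.1115]
ee_rot: [[-0.924, 0.171, 0.341], [0.16, 0.985, -0.06], [-0.346, -0.001, -0.938]]
wrist_force: [0.2, 0.1, -2.7]
opening: 0.716
grasp_force: 44.1
```

Request:
{"op": "apply_moves", "data": {
  "deltas": [
    [0, 0, 0, 0.013, -0.002, -0.038, 40],
    [0, 0, 0, 0.013, -0.002, -0.038, 40],
    [0, 0, 0, 0, 0, 0, 40]
  ]
}}

```text
clock: 17.1
eef_pos: [0.4915, 0.2977, 0.1096]
ee_rot: [[-0.924, 0.171, 0.341], [0.16, 0.985, -0.06], [-0.346, -0.001, -0.938]]
wrist_force: [-0.1, -0.4, -2.1]
opening: 0.715
grasp_force: 44.1
```

Request:
{"op": "apply_moves", "data": {
  "deltas": [
    [0, 0, 0, 0.013, -0.002, -0.038, 40],
    [0, 0, 0, 0.013, -0.002, -0.038, 40],
    [0, 0, 0, 0, 0, 0, 40]
  ]
}}

```text
clock: 17.4
eef_pos: [0.4921, 0.2976, 0.1076]
ee_rot: [[-0.925, 0.171, 0.341], [0.16, 0.985, -0.06], [-0.346, -0.001, -0.938]]
wrist_force: [-0.3, -0.7, -1.1]
opening: 0.715
grasp_force: 44.1
```

Request:
{"op": "apply_moves", "data": {
  "deltas": [
    [0, 0, 0, 0.013, -0.002, -0.038, 40],
    [0, 0, 0, 0, 0, 0, 40]
  ]
}}

```text
clock: 17.6
eef_pos: [0.4925, 0.2976, 0.1067]
ee_rot: [[-0.924, 0.171, 0.341], [0.16, 0.985, -0.06], [-0.346, -0.001, -0.938]]
wrist_force: [-0.3, -0.3, -2.2]
opening: 0.714
grasp_force: 44.1
```

Request:
{"op": "apply_moves", "data": {
  "deltas": [
    [0, 0, 0, 0.013, -0.002, -0.038, 40],
    [0, 0, 0, 0, 0, 0, 40]
  ]
}}

```text
clock: 17.8
eef_pos: [0.4928, 0.2976, 0.1058]
ee_rot: [[-0.924, 0.171, 0.341], [0.16, 0.985, -0.06], [-0.346, -0.001, -0.938]]
wrist_force: [0.3, -0.1, -1.4]
opening: 0.72
grasp_force: 44.1
```

Request:
{"op": "apply_moves", "data": {
  "deltas": [
    [0, 0, 0, 0.007, -0.001, -0.02, 40],
    [0, 0, 0, 0, 0, 0, 40]
  ]
}}

```text
clock: 18.0
eef_pos: [0.493, 0.2975, 0.1053]
ee_rot: [[-0.924, 0.171, 0.341], [0.16, 0.985, -0.06], [-0.346, -0.001, -0.938]]
wrist_force: [0.0, 0.3, -2.0]
opening: 0.714
grasp_force: 44.1
```

Request:
{"op": "apply_moves", "data": {
  "deltas": [
    [0, 0, 0, 0.01, -0.002, -0.03, 40],
    [0, 0, 0, 0, 0, 0, 40]
  ]
}}

```text
clock: 18.2
eef_pos: [0.4932, 0.2975, 0.1045]
ee_rot: [[-0.924, 0.171, 0.341], [0.16, 0.985, -0.06], [-0.346, -0.001, -0.938]]
wrist_force: [-0.2, -0.2, -2.3]
opening: 0.717
grasp_force: 44.1
```

Request:
{"op": "apply_moves", "data": {
  "deltas": [
    [0, 0, 0, 0.01, -0.002, -0.03, 40],
    [0, 0, 0, 0, 0, 0, 40]
  ]
}}

```text
clock: 18.4
eef_pos: [0.4935, 0.2975, 0.1041]
ee_rot: [[-0.924, 0.171, 0.341], [0.16, 0.985, -0.06], [-0.346, -0.001, -0.938]]
wrist_force: [-2.0, 0.1, -0.6]
opening: 0.714
grasp_force: 44.2
```

Request:
{"op": "apply_moves", "data": {
  "deltas": [
    [0, 0, 0, 0.01, -0.002, -0.03, 40],
    [0, 0, 0, 0, 0, 0, 40]
  ]
}}

```text
clock: 18.6
eef_pos: [0.4936, 0.2975, 0.1041]
ee_rot: [[-0.924, 0.171, 0.342], [0.16, 0.985, -0.06], [-0.347, -0.001, -0.938]]
wrist_force: [-4.0, -1.1, 6.3]
opening: 0.715
grasp_force: 44.8
```

```bash
python3 - <<'E'
from h import *
s=robot.observe();t=s["eef_pos"];R=s["ee_rot"];P=np.array([.498,.2963,.085]);u=np.array([.926,-.161,.342]);y=np.array([.171,.985,0]);n=np.cross(u,y)
d=t+.0215*R[:,2]-P;print("rel rest mm",1e3*d@u,1e3*d@y,1e3*d@n,s["wrist_force"],s["moment"])
E
python3 tin.py t4
```

```text
rel rest mm 2.356056625298511 0.40847364674020537 -2.0365244985842237 [-4.0244516  -1.071954    6.29172731] [-0.22475402  0.45789339 -0.03134424]
18.6 [0.4936 0.2975 0.1041] 0.7151414670471458 44.80874966830015
pred [256.6  76.9] [285.  109.4] seen (262, 76, 22, 32)
```

Contact with the plate, at about 2–3 mm from the lip by my estimate. I ease the load and slide downhill to touch the lip.

Request:
{"op": "apply_moves", "data": {
  "deltas": [
    [0, 0, 0, -0.01, 0.002, 0.03, 40],
    [0, 0, 0, -0.037, 0.006, -0.014, 40],
    [0, 0, 0, 0, 0, 0, 40]
  ]
}}

```text
clock: 18.95
eef_pos: [0.4933, 0.2977, 0.104]
ee_rot: [[-0.924, 0.17, 0.342], [0.16, 0.985, -0.06], [-0.347, -0.001, -0.938]]
wrist_force: [-0.2, -1.1, 3.5]
opening: 0.714
grasp_force: 44.5
```

Request:
{"op": "apply_moves", "data": {
  "deltas": [
    [0, 0, 0, -0.037, 0.006, -0.014, 40],
    [0, 0, 0, 0, 0, 0, 40]
  ]
}}

```text
clock: 19.15
eef_pos: [0.4926, 0.2981, 0.1038]
ee_rot: [[-0.924, 0.17, 0.343], [0.16, 0.985, -0.059], [-0.348, -0.0, -0.938]]
wrist_force: [1.5, -0.6, 4.6]
opening: 0.71
grasp_force: 44.6
```

Request:
{"op": "apply_moves", "data": {
  "deltas": [
    [0, 0, 0, -0.037, 0.006, -0.014, 40],
    [0, 0, 0, 0, 0, 0, 40]
  ]
}}

```text
clock: 19.35
eef_pos: [0.4915, 0.2985, 0.1034]
ee_rot: [[-0.924, 0.17, 0.343], [0.16, 0.985, -0.059], [-0.348, 0.0, -0.938]]
wrist_force: [1.9, -0.3, 4.8]
opening: 0.72
grasp_force: 44.7
```

Request:
{"op": "apply_moves", "data": {
  "deltas": [
    [0, 0, 0, -0.037, 0.006, -0.014, 40],
    [0, 0, 0, 0, 0, 0, 40]
  ]
}}

```text
clock: 19.55
eef_pos: [0.4907, 0.2987, 0.1031]
ee_rot: [[-0.924, 0.17, 0.343], [0.16, 0.985, -0.059], [-0.348, 0.0, -0.938]]
wrist_force: [1.2, 0.5, 4.4]
opening: 0.717
grasp_force: 44.7
```

Request:
{"op": "apply_moves", "data": {
  "deltas": [
    [0, 0, 0, -0.037, 0.006, -0.014, 40],
    [0, 0, 0, 0, 0, 0, 40]
  ]
}}

```text
clock: 19.75
eef_pos: [0.4905, 0.2989, 0.1031]
ee_rot: [[-0.923, 0.17, 0.344], [0.159, 0.985, -0.059], [-0.349, 0.001, -0.937]]
wrist_force: [2.4, -1.0, 5.6]
opening: 0.715
grasp_force: 44.7
```

It stalled with the force rising, so it is against the lip. I release and withdraw along the tool axis.

Request:
{"op": "apply_moves", "data": {
  "deltas": [
    [0, 0, 0, 0, 0, 0, 62],
    [0, 0, 0, 0, 0, 0, 64],
    [0, 0, 0, 0, 0, 0, 70],
    [0, 0, 0, 0, 0, 0, 85],
    [0, 0, 0, 0, 0, 0, 85],
    [0, 0, 0, 0, 0, 0, 85]
  ]
}}

```text
clock: 20.35
eef_pos: [0.4883, 0.298, 0.1017]
ee_rot: [[-0.925, 0.171, 0.34], [0.16, 0.985, -0.061], [-0.345, -0.002, -0.939]]
wrist_force: [-0.4, -0.5, 0.0]
opening: 0.995
grasp_force: 0.0
```

Request:
{"op": "apply_moves", "data": {
  "deltas": [
    [0, 0, 0, -0.07, 0.012, 0.19, 85],
    [0, 0, 0, -0.14, 0.024, 0.38, 85],
    [0, 0, 0, -0.27, 0.048, 0.75, 85],
    [0, 0, 0, -0.27, 0.048, 0.75, 85],
    [0, 0, 0, -0.27, 0.048, 0.75, 85],
    [0, 0, 0, -0.27, 0.048, 0.75, 85],
    [0, 0, 0, 0, 0, 1, 85],
    [0, 0, 0, 0, 0, 1, 85],
    [0, 0, 0, 0, 0, 1, 85],
    [0, 0, 0, 0, 0, 0, 85],
    [0, 0, 0, 0, 0, 0, 85]
  ]
}}

```text
clock: 21.45
eef_pos: [0.4562, 0.304, 0.2673]
ee_rot: [[-0.924, 0.171, 0.342], [0.16, 0.985, -0.059], [-0.347, -0.0, -0.938]]
wrist_force: [-0.0, -0.1, 0.0]
opening: 0.995
grasp_force: 0.0
```

```bash
python3 - <<'E'
from h import *
a=viewer.capture("scene");b=viewer.capture("top")
up=lambda im,x0,y0,w,h,s:cv2.resize(im[y0:y0+h,x0:x0+w],(w*s,h*s),interpolation=cv2.INTER_CUBIC)
cv2.imwrite("pics/end.png",np.hstack([up(a,235,60,75,90,5),up(b,105,180,80,90,5)])[:,:,::-1])
print(robot.observe()["clock"])
E
```

```text
21.55
```

View pics/end.png

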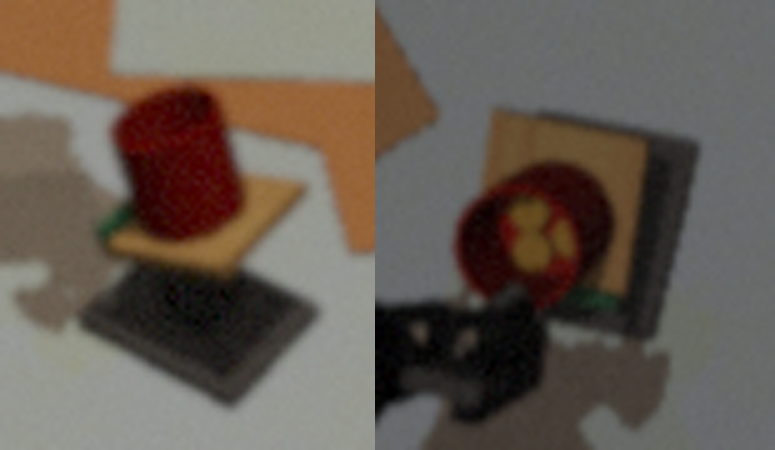

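The tin stands flat at the lip with three studs inside: scene crop (180,165), top crop (535,240). A quick numeric check before handing in.

```bash
python3 - <<'E'
from h import *
u=np.array([.926,-.161,.342]);y=np.array([.171,.985,0]);n=np.cross(u,y);P=np.array([.498,.2963,.083])+.0007*u
for c in("scene","top"):
    H=cv2.cvtColor(viewer.capture(c),cv2.COLOR_RGB2HSV)
    def box(du,dy):
        q=np.array([proj(c,P+du*u+dy*y+.031*(np.cos(t)*u+np.sin(t)*y)+z*n) for t in np.linspace(0,6.28,80) for z in(0,.06)]);return np.r_[q.min(0),q.max(0)].round(1)
    b=box(0,0);r=[int(v) for v in(b[0]-8,b[1]-8,b[2]+8,b[3]+8)]
    m=cv2.inRange(H,(0,130,20),(6,255,255))|cv2.inRange(H,(172,130,20),(180,255,255))
    x,yy,w,h=cv2.boundingRect(big(m,r));print(c,b,"u+5",box(.005,0),"y+10",box(0,.01),"seen",x,yy,x+w,yy+h)
E
```

```text
scene [255.9  76.9 284.2 109.3] u+5 [257.3  77.  285.7 109.6] y+10 [258.1  74.8 286.3 107.1] seen 258 78 283 108
top [120.4 211.2 153.3 241.8] u+5 [120.7 209.3 153.6 239.8] y+10 [116.3 210.5 149.4 241. ] seen 121 213 152 242
```

```bash
python3 -c "
from workcell import robot
print(robot.sign_off())"
```

```text
the job is handed in; nothing more can be done
None
```

I handed the job in at about 21.7 s, but sign-off returned no verdict: the lid lies knob up in the middle of the pad, and the open tin stands flat on the plate against the lip, within about 2 mm of centre by camera, with all three studs inside.

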